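# Fit a rotary burr in the spindle's collet

### The job

Take the burr with the brass-coloured head out of the green rack, set its shank down into the collet of the upright bench spindle and press it gently home on the stop. Then turn the collet nut clockwise by its knurled rim until you feel it grip the shank firmly, without forcing it beyond that, and let go; leave the other burrs and everything else on the bench alone.

Things in the scene. Friction and masses are not known exactly. Their poses are not given: they have to be found in the camera images.
- burr: the burr to fit: brass-coloured cylindrical cutting head 16 mm across and 30 mm long on a bare steel shank 10 mm across and 40 mm long, about 85 g, standing upright in the rack head up. Origin: centre of the shank's lower end; z points along the shank to the head, head at z = 40 to 70 mm. The lower end is rounded. In the rack the head's underside is 14 mm above the rack's top.
- burr_dark: another burr of the same size with a dark steel head, in the same rack; leave it. Origin and axes as for the first.
- burr_blue: another burr of the same size with a blue head, in the same rack; leave it. Origin and axes as for the first.
- rack: green plastic block, fixed, 44 x 164 x 30 mm (its x, y, z), with three holes 11.4 mm across and 26 mm deep in a row along its y axis, 55 mm apart; any burr may stand in any hole. Origin: centre of its underside; z up.
- spindle: bench spindle held nose up, fixed: grey plate 110 x 110 x 22 mm, blue round body 48 mm across up to 65 mm above the underside, then the knurled steel collet nut from 70 to 102 mm above it. Origin: centre of its underside, on the spindle's axis; z up.
- bore: the fixed brass-coloured mouth and bore of the collet inside the nut, with the stop at its bottom: a funnel about 17 mm wide at the top narrowing to a bore 11.2 mm across, 5.5 mm below the nut's top face. Same origin and axes as the spindle (centre of the spindle's underside). A burr pressed on the stop must bear with a few newtons; more than 40 N damages it.
- collet: one of the two steel jaws inside the nut that close on the shank (not visible from outside). Its origin is a fixed point on the spindle's axis 69 mm above its underside and does not show the jaw's movement.
- nut_top (a point): point on the spindle's axis at the height of the collet nut's top face, 102 mm above the spindle's underside. The nut is a round knurled steel cylinder 36 mm across and 32 mm high, with a brass-coloured funnel mouth in its top face and a small red sight mark on the rim; it can be taken at any angle and turns about the upright axis. Clockwise seen from above closes the collet.
- nut_grip (a point): fixed point on the nut's axis 6 mm below its top face, a good height to grip. 0.3 to 2.15 rad of free turning remain before the jaws touch. Friction is 0.15 N m, opposing the last motion; after touch the torque climbs on top of it, slowly at first, then 0.05 N m each 0.1 rad. Firm: 0.2 N m above free turning; past 0.35 N m more it is forced. Let go, it may ease back a little and keeps its grip.
- stop (a point): point on the spindle's axis on the stop, 36 mm below the nut's top face. With a burr home, its shank's lower end is here and the head's underside stands 4 mm above the nut, the head's top 34 mm above it.
- mug: red mug 80 mm across and 95 mm high, a bystander. Origin: centre of its underside.
- screw_tray: small blue open tray 100 x 150 x 30 mm, a bystander. Origin: centre of its underside.
- spanner: open-ended steel spanner 170 mm long lying flat, a bystander.
- oil: white oil bottle with red cap, 52 mm across and 120 mm high, a bystander. Origin: centre of its underside.
- driver: screwdriver with red handle, 190 mm long, lying flat, a bystander.
Not all that is in view belongs to the job. What is shaped like the spindle but pink or purple is not meant.

How it is judged (in metres and radians):
On the way, in this order (a step that is already met when the one before it is completed fails the run):
1. the brass-headed burr is pressed home on the stop in the collet, the collet not yet gripping: shank end within 2 mm of the stop, bearing on it with more than 2 N (z of burr in the frame of stop below 0.002 m and horizontal distance between burr and stop below 0.003 m and contact force between bore and burr above 2 N and contact force between collet and burr below 8 N), for 0.1 s.
2. the collet grips the shank: each jaw presses on it with more than 20 N (contact force between collet and burr above 20 N and z of burr in the frame of stop below 0.002 m), for 0.2 s.
At the end, for the whole second after the job is handed in: the brass-headed burr stands in the collet, its shank end within 2 mm of the stop in height and 2 mm sideways, upright within 3.4 degrees, at rest, each jaw gripping it with more than 20 N (all of step 2 and horizontal distance between burr and stop below 0.002 m and angle between burr's own z axis and vertical below 0.06 rad and linear speed of burr below 0.02 m/s); the robot touches nothing.
It fails at once if the nut is forced: a jaw presses on the shank with more than 80 N (contact force between collet and burr above 80 N).
It fails at once if the burr is rammed: it presses on the bore or its stop with more than 40 N (contact force between bore and burr above 40 N).
It fails at once if another burr is moved by more than 15 mm (distance of any of burr_dark, burr_blue from where it was at the start of the episode above 0.015 m).
It fails at once if the mug, tray, spanner, oil bottle or screwdriver is moved by more than 20 mm (distance of any of mug, screw_tray, spanner, oil, driver from where it was at the start of the episode above 0.02 m).
It also fails if it takes over 72 s, if anything falls off the work surface, if the arm or the gripper's body presses on something with over 40 N, if the wrist force passes 120 N, or if a joint passes its speed limit or range.

### The arm

A 6-joint arm with a two-finger parallel gripper is mounted at the origin on the work surface. World frame = base frame: x ahead of the robot, y to its left, z up, the work surface at z = 0. Lengths are in mm, angles in degrees, forces in N, time in s.
With the tool pointing down it reaches from about 375 to 825 mm from the base axis. Payload 5.5 kg.
Tool frame: the origin (TCP) lies on the centre line of the jaws, within the pads' length; the fingertips stand nose_length ahead of it and the grasp point (between the pads) lies 3 mm ahead of it (nose_length is the distance from the TCP to the fingertips, in mm); z points along the fingers, y is the line along which they close (so a half turn about z gives the same grasp; the last joint's range is limited). The gripper opens to 85 mm and grips with 20 to 120 N. Pads are 22 mm wide; open, the fingers measure 114 mm over their backs; the gripper's body (76 mm by 85 mm) begins 54 mm behind the grasp point. The pads swing forward as they close: fully open they stand 13 mm farther back than shut.
Start: joints at [73.912, 17.962, -2.699, 69.339, 0, 90], TCP at [166.271, 576.497, 253.299] pointing down, gripper open.
Joint ranges: [-152.73, 152.73], [-39.44, 99.34], [-58.76, 71.6], [-118.89, 123.64], [-81.53, 83.1], [-180, 180]. Speed limits (degrees/s): [136.94, 136.94, 172.46, 180, 180, 180].

### API

Orientations are given as a 3x3 rotation matrix whose columns are the frame's x, y, z axes.
In Python, from cell import observe, camera, camera_info, sign_off, nose_length gives the robot as it stands.
- The arm moves only by the tool move_arm, never from a script. Its argument "commands" is a list of rows, each an object with "xyz": the shift along the tool's x, y, z in m, a list of three; "spin": the turn about the tool's z in rad. A call has 1 to 8 rows; each row shifts and turns the commanded pose from where the row before left it, along the tool's axes as they then stand; what a row does not reach is not made up. A row lasts 1/10 s, in which the tool goes at most 50 mm and 8.59 degrees, less where a joint would pass 70% of its speed; a pose out of reach is approached as far as the arm can. A call with a gripper value outside its range is refused whole. "jaw" is the opening, from 0 (shut) to 1 (fully open), set as the call begins (left out, the last holds). The fingers move at their own pace and stop on an object; the grip force is fixed at half the most. Time passes only in rows, so rows that do not move let the fingers close. It gives the time, the measured TCP pose, the force, the opening and the grip force at its end, in the units of the state.
- observe(): the state, without advancing time (a new reading comes with each control period).
- camera(name): name is "scene" or "top"; returns (picture, depth): 480x640x3 uint8, red, green, blue; 480x640 float32, mm along the optical axis (not along the pixel's ray), 0 where there is no reading.
- camera_info(name): a dict with "fx", "fy", "cx", "cy" (pixels), "k1" (the pictures are not rectified: a ray, as slopes to the right and down, at radius r is drawn at 1 + k1 r^2 times it, then the intrinsics apply), "R" (3x3) and "t" (3): a world point X has camera coordinates R X + t. Camera axes: x right, y down, z forward; pixel columns grow to the right and rows downward; lengths in mm; the calibration is good to about 2 mm. A picture is of the moment at which its call begins. camera_info takes no time and is no camera call.
- sign_off(): hands the job in; it is judged then, once.
The state is a dict: "time_s": time; "joint_pos": joint angles; "dq": joint speeds; "joint_efforts": joint torques, N m; "ee_pos": TCP position; "orientation": TCP orientation; "wrist_force": force on the tool from outside, world axes, zero at the start; "ft_torque": the same for the moment, N m; "gripper_width": opening from 0.0 (shut) to 1.0 (fully open); "gripper_force": force on a finger pad.
Only numpy, scipy, OpenCV 4.12 (cv2) and the standard library are available. Lean on these libraries where they do the work, as an engineer would, in place of code of your own. Each camera call takes 0.05 s, during which the arm holds its last target. There are 200 camera calls.

## Working session

There is one attempt and no reset: what is moved stays moved. The work goes in short steps, Python scripts to look and compute and a tool call to move; the robot and the scene stay as the last step left them, time stands still between calls to the robot, and variables do not carry over. Pictures are saved under pics/ and viewed, at most 10 in all, crops included, and the job is handed in when it is done.

Besides the shell and the picture viewer there is one more tool, called after "Call:" by a JSON object that holds its "name" and its "arguments", one argument or row to a line. move_arm: Moves the arm, as the interface text tells. Its arguments: {"type":"object","properties":{"commands":{"type":"array"},"jaw":{"type":"number"}},"required":["commands"]}

```bash
mkdir -p pics; python3 - <<'E'
from cell import *
import cv2
for n in("scene","top"):
    p,d=camera(n); cv2.imwrite(f"pics/{n}0.png",p[:,:,::-1]); 
    import numpy as np; np.save(f"pics/{n}0.npy",d); print(camera_info(n))
print(nose_length,observe())
E
```

```text
{'fx': 616.469278328703, 'fy': 616.469278328703, 'cx': 328.2265876054094, 'cy': 232.28809618572126, 'k1': 0.05978874301764709, 'R': array([[ 0.68807806,  0.72562563,  0.0040035 ],
       [ 0.43358303, -0.40671071, -0.80410954],
       [-0.58185422,  0.55502598, -0.59446768]]), 't': array([-429.08795743, -138.84454493, 1422.94231108])}
{'fx': 436.22644990050156, 'fy': 436.22644990050156, 'cx': 320.571331812991, 'cy': 235.37419383551358, 'k1': -0.09941502297659408, 'R': array([[ 0.01381265, -0.99917911,  0.03808291],
       [-0.98853028, -0.01937399, -0.14977494],
       [ 0.15038981, -0.03557732, -0.98798642]]), 't': array([ 31.47535518, 586.45699412, 981.98587898])}
22.0 {'time_s': 0.1, 'joint_pos': array([ 7.39083491e+01,  1.79985694e+01, -2.74894559e+00,  6.93403178e+01,
        1.66479856e-03,  8.99997391e+01]), 'dq': array([-0.06285892, -0.02472073,  0.16206879, -0.05295151, -0.0981867 ,
       -0.05909943]), 'joint_efforts': array([-1.95519365e-04, -5.40767670e+01,  3.40540087e+01,  1.11306942e-02,
       -7.01569047e-05,  2.01966252e-06]), 'ee_pos': array([166.15940826, 576.02015839, 252.53377382]), 'orientation': array([[-9.60820803e-01,  2.77169946e-01, -4.52818316e-04],
       [ 2.77170314e-01,  9.60819687e-01, -1.46485431e-03],
       [ 2.90631633e-05, -1.53297029e-03, -9.99998825e-01]]), 'wrist_force': array([-0.15598277, -0.57935606,  0.34076435]), 'ft_torque': array([-0.01519952,  0.01918097,  0.03372887]), 'gripper_force': 0.0, 'gripper_width': 1.0021913441288748}
```

View pics/scene0.png

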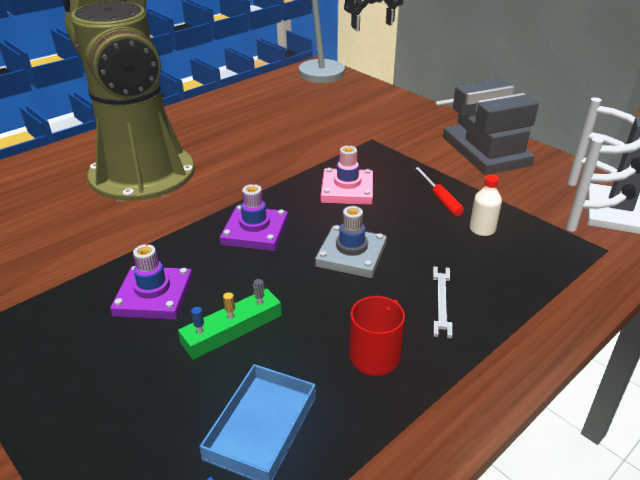

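View pics/top0.png

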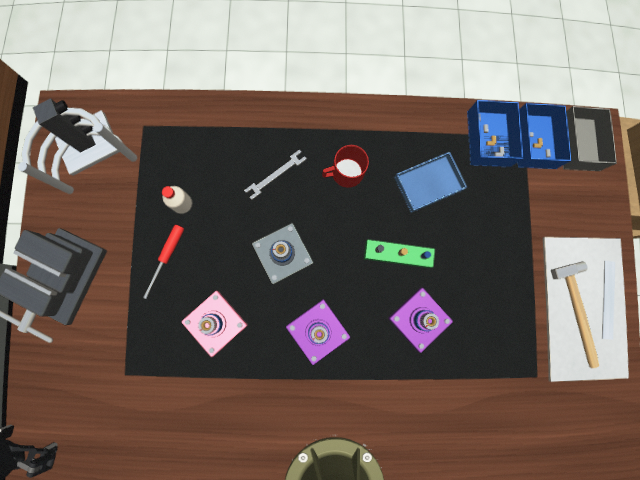

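The scene view shows three burrs: blue head (197,316), brass head (229,302) and dark head (259,289). It also shows four spindles: grey (351,240), pink (347,175), and purple at (254,215) and (150,280). In the top view the brass head is at (403,252) and the grey spindle's nut at (281,249). By the description I choose the brass burr and the grey-plate spindle, and check both in a close crop.

```bash
python3 - <<'E'
import cv2,numpy as np
s=cv2.imread("pics/scene0.png");t=cv2.imread("pics/top0.png")
def c(i,x,y,w=50,h=37): return cv2.resize(i[y-h:y+h,x-w:x+w],(400,296),interpolation=cv2.INTER_CUBIC)
cv2.imwrite("pics/crop0.png",np.vstack([np.hstack([c(s,229,305),c(s,351,230)]),np.hstack([c(t,403,252),c(t,281,249)])]))
E
```

```text
(no output)
```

View pics/crop0.png

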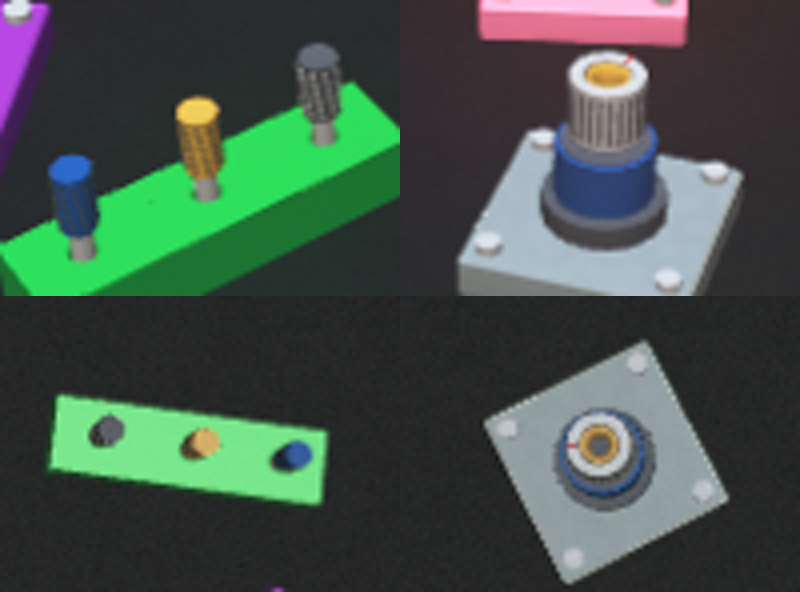

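The crops confirm the choice. The brass head stands in the middle hole, with its top centre at scene (228.5,295.5) and top-view (404.4,251). The grey spindle's brass funnel is at scene (353,211.5) and top-view (281,249). Next I turn these pixels into positions.

```bash
cat > h.py <<'E'
import numpy as np
from scipy.optimize import least_squares
from cell import *
def ray(n,px):
    i=camera_info(n);d=np.array([(px[0]-i["cx"])/i["fx"],(px[1]-i["cy"])/i["fy"]]);u=d.copy()
    for _ in range(20): u=d/(1+i["k1"]*u@u)
    R=i["R"];return -R.T@i["t"],R.T@np.r_[u,1]
def plane(n,px,z):
    o,d=ray(n,px);return o+d*(z-o[2])/d[2]
def tri(a,b):
    A=[];B=[]
    for n,p in(("scene",a),("top",b)):
        o,d=ray(n,p);d=d/np.linalg.norm(d);P=np.eye(3)-np.outer(d,d);A.append(P);B.append(P@o)
    return np.linalg.lstsq(np.vstack(A),np.hstack(B),rcond=None)[0]
E
python3 - <<'E'
from h import *
c=lambda x,y,ox,oy:((x+.5)/4-.5+ox,(y+.5)/4-.5+oy)
T={"brass":(c(198,110,179,268),c(206,144,353,215),74),"nut":(c(208,74,301,193),c(200,148,231,212),102),
"dark":(c(319,56,179,268),c(110,132,353,215),74),"blue":(c(71,170,179,268),c(299,157,353,215),74)}
for k,(a,b,z) in T.items(): print(k,plane("scene",a,z).round(1),plane("top",b,z).round(1),tri(a,b).round(1))
# rack top corners from top crop; plate corners (z=22)
for p in((55,100),(328,134),(321,208),(48,173)):print("rack",plane("top",c(*p,353,215),30).round(1))
for p in((246,45),(328,201),(168,288),(84,128)):print("plate",plane("top",c(*p,231,212),22).round(1))
d=np.load("pics/top0.npy");print(d[249,274:290].round(),d[251,398:410].round())
i=camera_info("top")
E
```

```text
brass [ 548.5 -147.5   74. ] [ 549.6 -149.9   74. ] [ 549.7 -149.    75.8]
nut [546.3 133.8 102. ] [545.8 130.9 102. ] [546.5 131.8 102.9]
dark [555.7 -92.6  74. ] [555.6 -94.3  74. ] [555.9 -93.6  74.7]
blue [ 542.8 -203.    74. ] [ 543.  -204.2   74. ] [ 543.2 -203.6   74.7]
rack [579.8 -69.   30. ]
rack [ 562.2 -235.    30. ]
rack [ 517.4 -229.7   30. ]
rack [535.9 -64.7  30. ]
plate [618.2 109.4  22. ]
plate [525.   58.5  22. ]
plate [471.9 152.   22. ]
plate [566.  204.8  22. ]
[955. 956. 955. 960. 995. 992. 993. 993. 994. 960. 958. 970. 957. 956.
 958. 996.] [1036. 1013. 1006.  997.  991.  995.  994.  996.  994.  993. 1039. 1039.]
```

Call:
{"name": "move_arm", "arguments": {
  "commands": [
    {"xyz":[-0.0237,-0.0246,0],"spin":0},
    {"xyz":[-0.0237,-0.0246,0],"spin":0},
    {"xyz":[-0.0237,-0.0246,0],"spin":0},
    {"xyz":[-0.0237,-0.0246,0],"spin":0},
    {"xyz":[-0.0237,-0.0246,0],"spin":0},
    {"xyz":[-0.0237,-0.0246,0],"spin":0},
    {"xyz":[-0.0237,-0.0246,0],"spin":0},
    {"xyz":[-0.0237,-0.0246,0],"spin":0}
  ]
}}

```text
time_s: 0.9
ee_pos: [294.1, 333.4, 253.0]
orientation: [[-0.961, 0.277, -0.0], [0.277, 0.961, -0.0], [0.0, -0.0, -1.0]]
wrist_force: [0.5, 0.1, -0.7]
gripper_width: 1.001
gripper_force: 0.0
```

Call:
{"name": "move_arm", "arguments": {
  "commands": [
    {"xyz":[-0.0237,-0.0246,0],"spin":0},
    {"xyz":[-0.0237,-0.0246,0],"spin":0},
    {"xyz":[-0.0237,-0.0246,0],"spin":0},
    {"xyz":[-0.0237,-0.0246,0],"spin":0},
    {"xyz":[-0.0237,-0.0246,0],"spin":0},
    {"xyz":[-0.0237,-0.0246,0],"spin":0},
    {"xyz":[-0.0237,-0.0246,0],"spin":0},
    {"xyz":[-0.0237,-0.0246,0],"spin":0}
  ]
}}

```text
time_s: 1.7
ee_pos: [421.8, 91.8, 253.1]
orientation: [[-0.961, 0.277, -0.0], [0.277, 0.961, -0.0], [0.0, -0.0, -1.0]]
wrist_force: [1.7, -0.4, 0.1]
gripper_width: 1.0
gripper_force: 0.0
```

Call:
{"name": "move_arm", "arguments": {
  "commands": [
    {"xyz":[-0.0237,-0.0246,0],"spin":0},
    {"xyz":[-0.0237,-0.0246,0],"spin":0},
    {"xyz":[-0.0237,-0.0246,0],"spin":0},
    {"xyz":[-0.0237,-0.0246,0],"spin":0},
    {"xyz":[-0.0237,-0.0246,0],"spin":0},
    {"xyz":[-0.0237,-0.0246,0],"spin":0},
    {"xyz":[-0.0237,-0.0246,0],"spin":0},
    {"xyz":[-0.0237,-0.0246,0],"spin":0}
  ]
}}

```text
time_s: 2.5
ee_pos: [549.4, -149.7, 252.9]
orientation: [[-0.961, 0.277, -0.001], [0.277, 0.961, 0.0], [0.001, 0.0, -1.0]]
wrist_force: [0.9, -0.2, 0.6]
gripper_width: 0.999
gripper_force: 0.0
```

Call:
{"name": "move_arm", "arguments": {
  "commands": [
    {"xyz":[0,0,0],"spin":0.14},
    {"xyz":[0,0,0],"spin":0.14},
    {"xyz":[0,0,0],"spin":0.14},
    {"xyz":[0,0,0],"spin":0.14},
    {"xyz":[0,0,0],"spin":0.14},
    {"xyz":[0,0,0],"spin":0.14},
    {"xyz":[0,0,0],"spin":0.14}
  ]
}}

```text
time_s: 3.2
ee_pos: [548.8, -148.3, 252.8]
orientation: [[-0.299, 0.954, -0.001], [0.954, 0.299, 0.0], [0.001, -0.001, -1.0]]
wrist_force: [0.1, -0.3, -0.2]
gripper_width: 0.998
gripper_force: 0.0
```

Call:
{"name": "move_arm", "arguments": {
  "commands": [
    {"xyz":[0,0,0],"spin":0.14},
    {"xyz":[0,0,0],"spin":0.14},
    {"xyz":[0,0,0],"spin":0.145},
    {"xyz":[0,0,0],"spin":0},
    {"xyz":[0,0,0],"spin":0}
  ]
}}

```text
time_s: 3.7
ee_pos: [549.0, -148.3, 253.0]
orientation: [[0.111, 0.994, -0.001], [0.994, -0.111, 0.0], [0.0, -0.001, -1.0]]
wrist_force: [-0.3, -0.3, -0.0]
gripper_width: 1.001
gripper_force: 0.0
```

```bash
cat >st.py <<'E'
import sys
from h import *
np.set_printoptions(suppress=True,precision=3)
def st():
    o=observe()
    for k in("time_s","joint_pos","ee_pos","orientation","wrist_force","ft_torque","gripper_width","gripper_force"):print(k,str(o[k]).replace("\n",""))
    return o
def to(x,y,z):
    o=observe();print("need tool mm",(o["orientation"].T@(np.array([x,y,z])-o["ee_pos"])).round(2))
E
python3 -c "
from st import *
st();to(549.2,-149,140)"
```

```text
time_s 3.7
joint_pos [-15.12   14.612  -7.204  68.218   0.     81.271]
ee_pos [ 548.991 -148.334  253.016]
orientation [[ 0.111  0.994 -0.001] [ 0.994 -0.111  0.   ] [ 0.    -0.001 -1.   ]]
wrist_force [-0.33  -0.256 -0.046]
ft_torque [0.007 0.024 0.059]
gripper_width 1.0012934366561206
gripper_force 0.0
need tool mm [ -0.65   0.35 113.02]
```

Call:
{"name": "move_arm", "arguments": {
  "commands": [
    {"xyz":[-0.0006,0.0003,0.03],"spin":0},
    {"xyz":[0,0,0.03],"spin":0},
    {"xyz":[0,0,0.03],"spin":0},
    {"xyz":[0,0,0.025],"spin":0},
    {"xyz":[0,0,0.02],"spin":0},
    {"xyz":[0,0,0],"spin":0},
    {"xyz":[0,0,0],"spin":0}
  ],
  "jaw": 0.55
}}

```text
time_s: 4.4
ee_pos: [549.3, -149.0, 118.5]
orientation: [[0.113, 0.994, -0.001], [0.994, -0.113, 0.0], [0.0, -0.001, -1.0]]
wrist_force: [-0.2, 0.4, 0.1]
gripper_width: 0.551
gripper_force: 0.0
```

```bash
python3 - <<'E'
from st import *
import cv2
st();to(549.2,-149,69)
s,_=camera("scene");t,_=camera("top")
c=lambda i,x,y,w=50,h=37:cv2.resize(i[y-h:y+h,x-w:x+w],(400,296),interpolation=cv2.INTER_CUBIC)
cv2.imwrite("pics/g1.png",np.hstack([c(s,229,295),c(t,404,240)])[:,:,::-1])
E
```

```text
time_s 4.4
joint_pos [-15.177  19.799 -18.545  51.695  -0.002  81.326]
ee_pos [ 549.279 -149.005  118.475]
orientation [[ 0.113  0.994 -0.001] [ 0.994 -0.113  0.   ] [ 0.    -0.001 -1.   ]]
wrist_force [-0.218  0.429  0.072]
ft_torque [0.064 0.015 0.01 ]
gripper_width 0.5514561472237043
gripper_force 0.0
need tool mm [-0.01 -0.04 49.48]
```

View pics/g1.png

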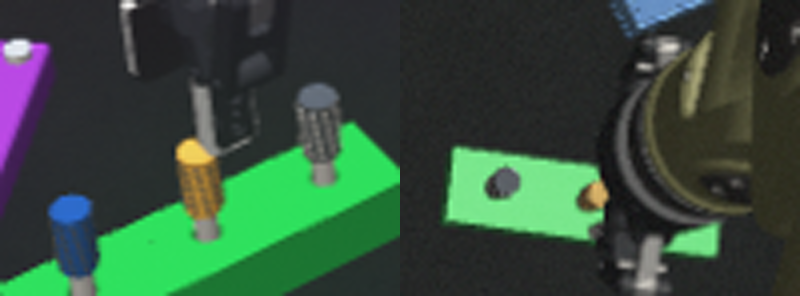

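The brass head's top, at crop (198,150), lies between the fingers: one tip is at (238,140) and the other is behind on the left. The neighbouring burrs are clear, so I descend and grip.

Call:
{"name": "move_arm", "arguments": {
  "commands": [
    {"xyz":[0,0,0.02],"spin":0},
    {"xyz":[0,0,0.02],"spin":0},
    {"xyz":[0,0,0.0095],"spin":0},
    {"xyz":[0,0,0],"spin":0},
    {"xyz":[0,0,0],"spin":0}
  ]
}}

```text
time_s: 5.0
ee_pos: [550.0, -149.2, 69.8]
orientation: [[0.115, 0.993, 0.001], [0.993, -0.115, -0.0], [-0.0, 0.001, -1.0]]
wrist_force: [0.3, -0.7, -0.2]
gripper_width: 0.551
gripper_force: 0.0
```

Call:
{"name": "move_arm", "arguments": {
  "commands": [
    {"xyz":[0,0,0],"spin":0},
    {"xyz":[0,0,0],"spin":0},
    {"xyz":[0,0,0],"spin":0},
    {"xyz":[0,0,0],"spin":0},
    {"xyz":[0,0,0],"spin":0},
    {"xyz":[0,0,0],"spin":0}
  ],
  "jaw": 0.05
}}

```text
time_s: 5.6
ee_pos: [550.1, -149.2, 69.8]
orientation: [[0.115, 0.993, 0.002], [0.993, -0.115, -0.0], [-0.0, 0.002, -1.0]]
wrist_force: [-0.9, -0.7, 5.8]
gripper_width: 0.167
gripper_force: 58.4
```

```bash
python3 -c "
from st import *
st()"
```

```text
time_s 5.6
joint_pos [-15.179  22.625 -21.639  45.645  -0.002  81.41 ]
ee_pos [ 550.074 -149.243   69.794]
orientation [[ 0.115  0.993  0.002] [ 0.993 -0.115 -0.   ] [-0.     0.002 -1.   ]]
wrist_force [-0.91  -0.732  5.832]
ft_torque [ 0.041  0.215 -0.003]
gripper_width 0.16678006815431043
gripper_force 58.394474387168884
```

Call:
{"name": "move_arm", "arguments": {
  "commands": [
    {"xyz":[0,0,-0.01],"spin":0},
    {"xyz":[0,0,-0.02],"spin":0},
    {"xyz":[0,0,-0.03],"spin":0},
    {"xyz":[0,0,-0.03],"spin":0},
    {"xyz":[0,0,-0.03],"spin":0},
    {"xyz":[0,0,-0.01],"spin":0},
    {"xyz":[0,0,0],"spin":0}
  ]
}}

```text
time_s: 6.3
ee_pos: [550.4, -149.3, 200.5]
orientation: [[0.115, 0.993, 0.003], [0.993, -0.115, -0.001], [-0.0, 0.003, -1.0]]
wrist_force: [0.1, 0.1, -0.5]
gripper_width: 0.167
gripper_force: 59.1
```

```bash
python3 -c "
from st import *
st();to(546,131.8,200)"
```

```text
time_s 6.3
joint_pos [-15.177  16.127 -12.18   61.508  -0.     81.411]
ee_pos [ 550.43  -149.306  200.517]
orientation [[ 0.115  0.993  0.003] [ 0.993 -0.115 -0.001] [-0.     0.003 -1.   ]]
wrist_force [ 0.12   0.083 -0.535]
ft_torque [-0.021  0.05  -0.002]
gripper_width 0.16659563855156453
gripper_force 59.14820373058319
need tool mm [278.74 -36.65   0.27]
```

Call:
{"name": "move_arm", "arguments": {
  "commands": [
    {"xyz":[0.035,-0.0045,0],"spin":0},
    {"xyz":[0.035,-0.0045,0],"spin":0},
    {"xyz":[0.035,-0.0045,0],"spin":0},
    {"xyz":[0.035,-0.0045,0],"spin":0},
    {"xyz":[0.035,-0.0045,0],"spin":0},
    {"xyz":[0.035,-0.0045,0],"spin":0},
    {"xyz":[0.035,-0.0045,0],"spin":0},
    {"xyz":[0.0337,-0.0043,0],"spin":0}
  ]
}}

```text
time_s: 7.1
ee_pos: [544.4, 133.2, 196.7]
orientation: [[0.115, 0.993, -0.003], [0.993, -0.115, -0.001], [-0.001, -0.003, -1.0]]
wrist_force: [-0.1, -0.2, -0.5]
gripper_width: 0.165
gripper_force: 59.1
```

Call:
{"name": "move_arm", "arguments": {
  "commands": [
    {"xyz":[0,0,0.015],"spin":0},
    {"xyz":[0,0,0],"spin":0},
    {"xyz":[0,0,0],"spin":0}
  ]
}}

```text
time_s: 7.4
ee_pos: [544.6, 131.5, 182.3]
orientation: [[0.115, 0.993, -0.003], [0.993, -0.115, -0.001], [-0.001, -0.003, -1.0]]
wrist_force: [-0.6, -0.0, -0.8]
gripper_width: 0.166
gripper_force: 59.1
```

```bash
python3 - <<'E'
from st import *
import cv2
st();to(546.9,131.6,185.5)
s,_=camera("scene");t,_=camera("top")
cv2.imwrite("pics/i1.png",cv2.resize(s[160:235,303:403],(800,600),interpolation=cv2.INTER_CUBIC)[:,:,::-1])
E
```

```text
time_s 7.4
joint_pos [ 13.578  16.062 -14.753  59.378  -0.011 110.171]
ee_pos [544.567 131.467 182.255]
orientation [[ 0.115  0.993 -0.003] [ 0.993 -0.115 -0.001] [-0.001 -0.003 -1.   ]]
wrist_force [-0.56  -0.043 -0.792]
ft_torque [-0.011  0.017  0.005]
gripper_width 0.1664466408549994
gripper_force 59.121447801589966
need tool mm [ 0.4   2.29 -3.25]
```

View pics/i1.png

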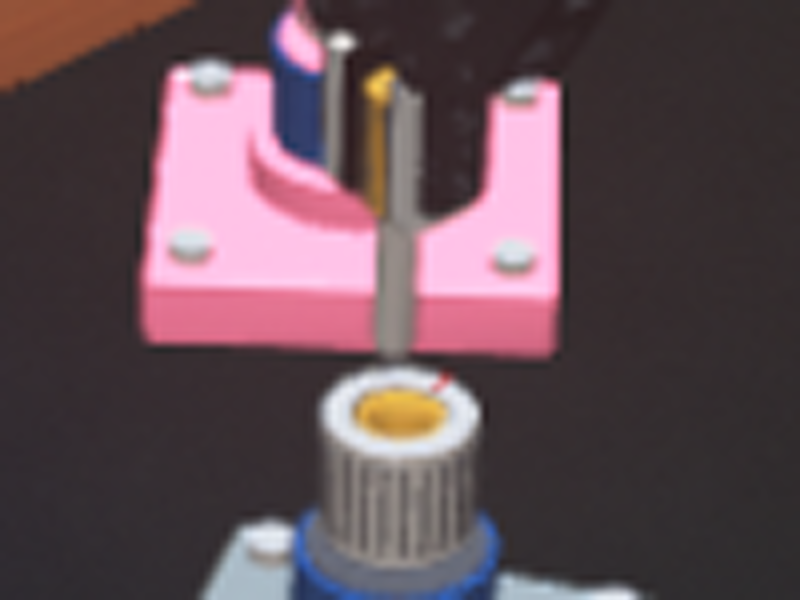

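The shank's lower end is at crop (394,354) and the funnel centre at (400,413), so they are nearly in line. I convert the difference to millimetres.

```bash
python3 - <<'E'
from st import *
c=lambda x,y:((x+.5)/8-.5+303,(y+.5)/8-.5+160)
n=plane("scene",c(400,413),102);b1=plane("scene",c(394,354),116.5)
b2=plane("scene",c(396,232),145)
print(n,b1,b2,n-b1,observe()["orientation"].T@(n-b1))
E
```

```text
[546.358 133.526 102.   ] [543.494 133.929 116.5  ] [538.861 138.142 145.   ] [  2.864  -0.403 -14.5  ] [-0.062  2.904 14.498]
```

Call:
{"name": "move_arm", "arguments": {
  "commands": [
    {"xyz":[0.0002,0.0026,0],"spin":0},
    {"xyz":[0,0,0.006],"spin":0},
    {"xyz":[0,0,0.006],"spin":0},
    {"xyz":[0,0,0.004],"spin":0},
    {"xyz":[0,0,0.003],"spin":0},
    {"xyz":[0,0,0],"spin":0}
  ]
}}

```text
time_s: 8.1
ee_pos: [548.0, 131.7, 164.1]
orientation: [[0.115, 0.993, -0.001], [0.993, -0.115, -0.0], [-0.0, -0.001, -1.0]]
wrist_force: [-0.4, 0.1, -0.9]
gripper_width: 0.165
gripper_force: 59.1
```

Call:
{"name": "move_arm", "arguments": {
  "commands": [
    {"xyz":[0,0,0.0015],"spin":0},
    {"xyz":[0,0,0.0015],"spin":0},
    {"xyz":[0,0,0],"spin":0}
  ]
}}

```text
time_s: 8.4
ee_pos: [548.4, 131.8, 161.7]
orientation: [[0.115, 0.993, -0.0], [0.993, -0.115, -0.0], [-0.0, -0.0, -1.0]]
wrist_force: [-0.5, -0.1, -1.0]
gripper_width: 0.167
gripper_force: 59.1
```

```bash
python3 -c "
from st import *
st()"
```

```text
time_s 8.4
joint_pos [ 13.52   17.159 -16.105  56.742  -0.001 110.104]
ee_pos [548.358 131.848 161.709]
orientation [[ 0.115  0.993 -0.   ] [ 0.993 -0.115 -0.   ] [-0.    -0.    -1.   ]]
wrist_force [-0.506 -0.101 -0.976]
ft_torque [ 0.059 -0.026 -0.018]
gripper_width 0.16689198320684648
gripper_force 59.13076043128967
```

Call:
{"name": "move_arm", "arguments": {
  "commands": [
    {"xyz":[0,-0.0009,0],"spin":0},
    {"xyz":[0,0,0.0015],"spin":0},
    {"xyz":[0,0,0.0015],"spin":0},
    {"xyz":[0,0,0],"spin":0}
  ]
}}

```text
time_s: 8.8
ee_pos: [547.4, 131.9, 158.5]
orientation: [[0.115, 0.993, -0.0], [0.993, -0.115, -0.0], [-0.0, -0.0, -1.0]]
wrist_force: [-0.9, 0.1, -0.6]
gripper_width: 0.164
gripper_force: 59.1
```

```bash
python3 -c "
from st import *
st()"
```

```text
time_s 8.8
joint_pos [ 13.549  17.216 -16.471  56.337   0.    110.139]
ee_pos [547.354 131.906 158.54 ]
orientation [[ 0.115  0.993 -0.   ] [ 0.993 -0.115 -0.   ] [-0.    -0.    -1.   ]]
wrist_force [-0.901  0.053 -0.64 ]
ft_torque [-0.003  0.022  0.032]
gripper_width 0.16388788983792074
gripper_force 59.143837094306946
```

Call:
{"name": "move_arm", "arguments": {
  "commands": [
    {"xyz":[0,0,0.002],"spin":0},
    {"xyz":[0,0,0.002],"spin":0},
    {"xyz":[0,0,0.002],"spin":0},
    {"xyz":[0,0,0.002],"spin":0},
    {"xyz":[0,0,0],"spin":0}
  ]
}}

```text
time_s: 9.3
ee_pos: [547.4, 131.9, 150.4]
orientation: [[0.115, 0.993, -0.0], [0.993, -0.115, -0.0], [-0.0, -0.0, -1.0]]
wrist_force: [-0.7, 0.1, -0.4]
gripper_width: 0.169
gripper_force: 59.2
```

Call:
{"name": "move_arm", "arguments": {
  "commands": [
    {"xyz":[0,0,0.002],"spin":0},
    {"xyz":[0,0,0.002],"spin":0},
    {"xyz":[0,0,0.002],"spin":0},
    {"xyz":[0,0,0],"spin":0}
  ]
}}

```text
time_s: 9.7
ee_pos: [547.4, 131.9, 144.4]
orientation: [[0.115, 0.993, -0.0], [0.993, -0.115, -0.0], [-0.0, -0.0, -1.0]]
wrist_force: [-1.1, 0.3, -1.3]
gripper_width: 0.165
gripper_force: 59.3
```

```bash
python3 -c "
from st import *
st()"
```

```text
time_s 9.7
joint_pos [ 13.547  17.875 -17.55   54.597  -0.001 110.136]
ee_pos [547.406 131.893 144.411]
orientation [[ 0.115  0.993 -0.   ] [ 0.993 -0.115 -0.   ] [-0.    -0.    -1.   ]]
wrist_force [-1.087  0.285 -1.34 ]
ft_torque [-0.046  0.232 -0.005]
gripper_width 0.1649406110899094
gripper_force 59.26132321357727
```

Call:
{"name": "move_arm", "arguments": {
  "commands": [
    {"xyz":[0,-0.0003,0.002],"spin":0},
    {"xyz":[0,0,0.002],"spin":0},
    {"xyz":[0,0,0.002],"spin":0},
    {"xyz":[0,0,0.002],"spin":0},
    {"xyz":[0,0,0.002],"spin":0},
    {"xyz":[0,0,0.0005],"spin":0},
    {"xyz":[0,0,0],"spin":0}
  ]
}}

```text
time_s: 10.4
ee_pos: [547.3, 132.0, 134.2]
orientation: [[0.115, 0.993, -0.0], [0.993, -0.115, 0.0], [0.0, -0.0, -1.0]]
wrist_force: [-1.6, -0.7, -1.1]
gripper_width: 0.17
gripper_force: 59.2
```

Call:
{"name": "move_arm", "arguments": {
  "commands": [
    {"xyz":[0,0,0.0005],"spin":0},
    {"xyz":[0,0,0.0005],"spin":0},
    {"xyz":[0,0,0],"spin":0}
  ]
}}

```text
time_s: 10.7
ee_pos: [547.3, 132.0, 133.3]
orientation: [[0.115, 0.993, 0.0], [0.993, -0.115, -0.0], [-0.0, 0.0, -1.0]]
wrist_force: [-0.0, -1.1, -0.4]
gripper_width: 0.163
gripper_force: 59.2
```

Call:
{"name": "move_arm", "arguments": {
  "commands": [
    {"xyz":[0,0,0.0005],"spin":0},
    {"xyz":[0,0,0.0005],"spin":0},
    {"xyz":[0,0,0],"spin":0}
  ]
}}

```text
time_s: 11.0
ee_pos: [547.3, 132.0, 132.2]
orientation: [[0.115, 0.993, 0.0], [0.993, -0.115, 0.0], [0.0, 0.0, -1.0]]
wrist_force: [-0.6, -0.8, -0.3]
gripper_width: 0.171
gripper_force: 59.2
```

Call:
{"name": "move_arm", "arguments": {
  "commands": [
    {"xyz":[0,0,0.0003],"spin":0},
    {"xyz":[0,0,0],"spin":0}
  ]
}}

```text
time_s: 11.2
ee_pos: [547.2, 132.0, 132.0]
orientation: [[0.115, 0.993, -0.0], [0.993, -0.115, 0.0], [0.0, -0.0, -1.0]]
wrist_force: [-0.1, -1.0, -0.6]
gripper_width: 0.164
gripper_force: 59.2
```

Call:
{"name": "move_arm", "arguments": {
  "commands": [
    {"xyz":[0,0,0.0003],"spin":0},
    {"xyz":[0,0,0],"spin":0}
  ]
}}

```text
time_s: 11.4
ee_pos: [547.3, 132.0, 131.9]
orientation: [[0.115, 0.993, 0.0], [0.993, -0.115, 0.0], [0.0, 0.0, -1.0]]
wrist_force: [-1.0, 0.5, 1.0]
gripper_width: 0.166
gripper_force: 59.4
```

Call:
{"name": "move_arm", "arguments": {
  "commands": [
    {"xyz":[0,0,0.0003],"spin":0},
    {"xyz":[0,0,0],"spin":0}
  ]
}}

```text
time_s: 11.6
ee_pos: [547.3, 132.0, 131.8]
orientation: [[0.115, 0.993, 0.0], [0.993, -0.115, 0.0], [0.0, 0.0, -1.0]]
wrist_force: [-2.2, 0.4, 4.8]
gripper_width: 0.168
gripper_force: 59.8
```

Call:
{"name": "move_arm", "arguments": {
  "commands": [
    {"xyz":[0,0,0.0002],"spin":0},
    {"xyz":[0,0,0],"spin":0}
  ]
}}

```text
time_s: 11.8
ee_pos: [547.3, 132.0, 131.8]
orientation: [[0.115, 0.993, 0.001], [0.993, -0.115, 0.0], [0.0, 0.0, -1.0]]
wrist_force: [-2.0, -0.8, 7.0]
gripper_width: 0.164
gripper_force: 60.0
```

Call:
{"name": "move_arm", "arguments": {
  "commands": [
    {"xyz":[0,0,0],"spin":0},
    {"xyz":[0,0,0],"spin":0}
  ]
}}

```text
time_s: 12.0
ee_pos: [547.3, 132.0, 131.8]
orientation: [[0.115, 0.993, 0.0], [0.993, -0.115, 0.0], [0.0, 0.0, -1.0]]
wrist_force: [-3.0, -0.1, 6.6]
gripper_width: 0.163
gripper_force: 60.0
```

Call:
{"name": "move_arm", "arguments": {
  "commands": [
    {"xyz":[0,0,0],"spin":0},
    {"xyz":[0,0,0],"spin":0},
    {"xyz":[0,0,0],"spin":0},
    {"xyz":[0,0,0],"spin":0}
  ],
  "jaw": 0.7
}}

```text
time_s: 12.4
ee_pos: [547.3, 132.0, 131.0]
orientation: [[0.115, 0.993, -0.0], [0.993, -0.115, 0.0], [-0.0, -0.0, -1.0]]
wrist_force: [-0.6, 1.0, -0.3]
gripper_width: 0.701
gripper_force: 0.0
```

```bash
python3 - <<'E'
from st import *
import cv2
st()
s,_=camera("scene")
cv2.imwrite("pics/r1.png",cv2.resize(s[160:235,303:403],(800,600),interpolation=cv2.INTER_CUBIC)[:,:,::-1])
E
```

```text
time_s 12.4
joint_pos [ 13.559  18.513 -18.569  52.923   0.001 110.146]
ee_pos [547.256 131.988 131.016]
orientation [[ 0.115  0.993 -0.   ] [ 0.993 -0.115  0.   ] [-0.    -0.    -1.   ]]
wrist_force [-0.6    0.978 -0.328]
ft_torque [ 0.003 -0.01  -0.033]
gripper_width 0.700887625581678
gripper_force 0.0
```

View pics/r1.png

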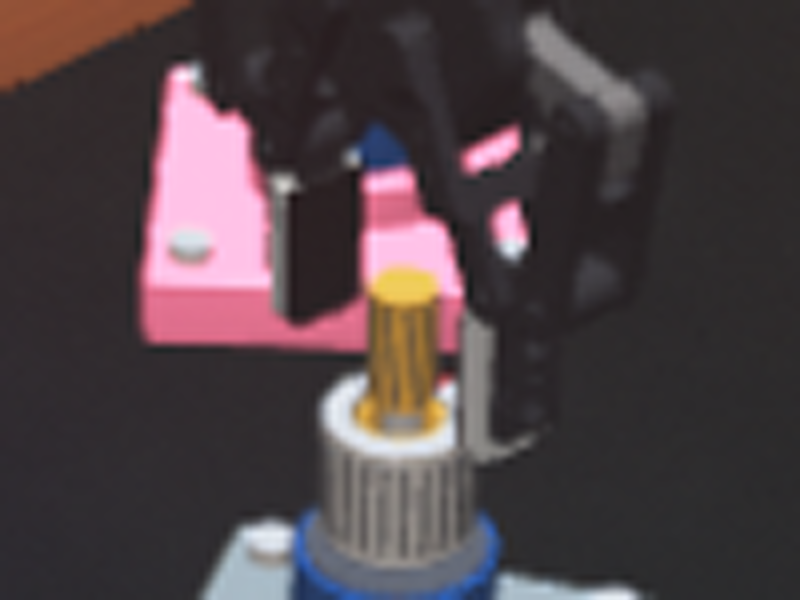

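The burr stands upright and home: head top at (404,288), with its underside just above the funnel at (402,415). The fingers are clear of it. I unwind the wrist, then lower to the nut.

Call:
{"name": "move_arm", "arguments": {
  "commands": [
    {"xyz":[0,0,0],"spin":-0.14},
    {"xyz":[0,0,0],"spin":-0.14},
    {"xyz":[0,0,0],"spin":-0.14},
    {"xyz":[0,0,0],"spin":-0.14},
    {"xyz":[0,0,0],"spin":-0.14},
    {"xyz":[0,0,0],"spin":-0.14},
    {"xyz":[0,0,0],"spin":-0.14},
    {"xyz":[0,0,0],"spin":-0.14}
  ]
}}

```text
time_s: 13.25
ee_pos: [547.3, 132.0, 131.1]
orientation: [[-0.847, 0.531, -0.0], [0.531, 0.847, 0.0], [0.0, -0.0, -1.0]]
wrist_force: [-0.7, -0.1, 0.6]
gripper_width: 0.702
gripper_force: 0.0
```

Call:
{"name": "move_arm", "arguments": {
  "commands": [
    {"xyz":[0,0,0],"spin":-0.14},
    {"xyz":[0,0,0],"spin":-0.14},
    {"xyz":[0,0,0],"spin":-0.14},
    {"xyz":[0,0,0],"spin":-0.14},
    {"xyz":[0,0,0],"spin":-0.14},
    {"xyz":[0,0,0],"spin":-0.14},
    {"xyz":[0,0,0],"spin":-0.14},
    {"xyz":[0,0,0],"spin":-0.14}
  ]
}}

```text
time_s: 14.05
ee_pos: [547.2, 132.0, 131.1]
orientation: [[-0.847, -0.531, -0.0], [-0.531, 0.847, -0.0], [0.0, 0.0, -1.0]]
wrist_force: [-0.3, 0.2, -1.0]
gripper_width: 0.699
gripper_force: 0.0
```

Call:
{"name": "move_arm", "arguments": {
  "commands": [
    {"xyz":[0,0,0],"spin":0},
    {"xyz":[0,0,0.01],"spin":0},
    {"xyz":[0,0,0.01],"spin":0},
    {"xyz":[0,0,0.01],"spin":0},
    {"xyz":[0,0,0.004],"spin":0},
    {"xyz":[0,0,0],"spin":0},
    {"xyz":[0,0,0],"spin":0}
  ]
}}

```text
time_s: 14.75
ee_pos: [547.2, 132.0, 97.1]
orientation: [[-0.85, -0.526, -0.0], [-0.526, 0.85, -0.0], [0.0, 0.0, -1.0]]
wrist_force: [0.6, -0.0, -0.5]
gripper_width: 0.7
gripper_force: 0.0
```

```bash
python3 -c "
from st import *
st();to(547.2,131.9,97)"
```

```text
time_s 14.75
joint_pos [ 13.559  20.372 -20.87   48.772   0.001 -18.177]
ee_pos [547.221 131.985  97.102]
orientation [[-0.85  -0.526 -0.   ] [-0.526  0.85  -0.   ] [ 0.     0.    -1.   ]]
wrist_force [ 0.642 -0.036 -0.474]
ft_torque [-0.004  0.022 -0.009]
gripper_width 0.6997970569981107
gripper_force 0.0
need tool mm [ 0.06 -0.06  0.1 ]
```

Grip the nut and turn it slightly to read the free torque.

Call:
{"name": "move_arm", "arguments": {
  "commands": [
    {"xyz":[0,0,0],"spin":0},
    {"xyz":[0,0,0],"spin":0},
    {"xyz":[0,0,0],"spin":0},
    {"xyz":[0,0,0],"spin":0},
    {"xyz":[0,0,0],"spin":0}
  ],
  "jaw": 0.2
}}

```text
time_s: 15.25
ee_pos: [547.7, 131.9, 98.0]
orientation: [[-0.85, -0.526, 0.001], [-0.526, 0.85, -0.0], [-0.001, -0.001, -1.0]]
wrist_force: [-0.5, -1.6, 4.9]
gripper_width: 0.41
gripper_force: 59.8
```

```bash
python3 -c "
from st import *
st()"
```

```text
time_s 15.25
joint_pos [ 13.553  20.305 -20.835  48.791  -0.029 -18.203]
ee_pos [547.741 131.875  97.988]
orientation [[-0.85  -0.526  0.001] [-0.526  0.85  -0.   ] [-0.001 -0.001 -1.   ]]
wrist_force [-0.454 -1.614  4.862]
ft_torque [-0.277  0.212  0.164]
gripper_width 0.40959514939641517
gripper_force 59.80298213660717
```

Call:
{"name": "move_arm", "arguments": {
  "commands": [
    {"xyz":[0,0,0],"spin":0.05},
    {"xyz":[0,0,0],"spin":0.05},
    {"xyz":[0,0,0],"spin":0.05}
  ]
}}

```text
time_s: 15.55
ee_pos: [547.8, 131.7, 98.0]
orientation: [[-0.92, -0.391, 0.001], [-0.391, 0.92, -0.001], [-0.001, -0.001, -1.0]]
wrist_force: [0.3, -2.1, 5.8]
gripper_width: 0.413
gripper_force: 59.9
```

```bash
python3 -c "
from st import *
st()"
```

```text
time_s 15.55
joint_pos [ 13.545  20.305 -20.834  48.786  -0.052  -9.493]
ee_pos [547.844 131.694  98.006]
orientation [[-0.92  -0.391  0.001] [-0.391  0.92  -0.001] [-0.001 -0.001 -1.   ]]
wrist_force [ 0.288 -2.147  5.802]
ft_torque [-0.524  0.165  0.159]
gripper_width 0.41299243052683127
gripper_force 59.876968301832676
```

```bash
cat > tq.py <<'E'
from st import *
L=[]
for _ in range(4): camera("top"); o=observe(); L.append([o["ft_torque"][2],o["joint_efforts"][5]])
y=o["orientation"][:2,1]
print("tz,j6",np.mean(L,0).round(3),np.std(L,0).round(3),"yaw_rad",np.arctan2(y[1],y[0]).round(3),"j6",o["joint_pos"][5].round(1),o["ee_pos"].round(1),o["wrist_force"].round(1),o["time_s"])
E
python3 tq.py
```

```text
tz,j6 [-0.086  0.014] [0.082 0.13 ] yaw_rad 1.974 j6 -9.6 [547.9 131.7  98. ] [-0.6 -2.   5.9] 15.75
```

Call:
{"name": "move_arm", "arguments": {
  "commands": [
    {"xyz":[0,0,0],"spin":0.05},
    {"xyz":[0,0,0],"spin":0.05},
    {"xyz":[0,0,0],"spin":0.05},
    {"xyz":[0,0,0],"spin":0.05},
    {"xyz":[0,0,0],"spin":0.05},
    {"xyz":[0,0,0],"spin":0.05}
  ]
}}

```text
time_s: 16.35
ee_pos: [548.0, 131.3, 98.0]
orientation: [[-0.995, -0.102, 0.002], [-0.102, 0.995, -0.001], [-0.002, -0.002, -1.0]]
wrist_force: [1.3, -2.9, 5.3]
gripper_width: 0.406
gripper_force: 59.9
```

```bash
python3 tq.py
```

```text
tz,j6 [-0.089  0.017] [0.066 0.13 ] yaw_rad 1.674 j6 7.6 [548.  131.3  98. ] [-1.1 -2.9  5.5] 16.55
```

```bash
cat > tq.py <<'E'
from st import *
o=observe();y=o["orientation"][:2,1]
print("tz",o["ft_torque"].round(3),"e6",o["joint_efforts"][5].round(3),"yaw_rad",np.arctan2(y[1],y[0]).round(3),"j6",o["joint_pos"][5].round(1),o["ee_pos"].round(1),o["wrist_force"].round(1),o["time_s"])
E
```

Call:
{"name": "move_arm", "arguments": {
  "commands": [
    {"xyz":[0,0,0],"spin":0.05},
    {"xyz":[0,0,0],"spin":0.05},
    {"xyz":[0,0,0],"spin":0.05},
    {"xyz":[0,0,0],"spin":0.05}
  ]
}}

```text
time_s: 16.95
ee_pos: [548.0, 131.0, 98.0]
orientation: [[-0.995, 0.098, 0.002], [0.098, 0.995, -0.002], [-0.002, -0.002, -1.0]]
wrist_force: [0.1, -4.9, 6.3]
gripper_width: 0.414
gripper_force: 59.9
```

```bash
python3 tq.py
```

```text
tz [-0.954  0.085  0.194] e6 -0.335 yaw_rad 1.473 j6 19.2 [548. 131.  98.] [ 0.1 -4.9  6.3] 16.95
```

Call:
{"name": "move_arm", "arguments": {
  "commands": [
    {"xyz":[0,0,0],"spin":0.05},
    {"xyz":[0,0,0],"spin":0.05},
    {"xyz":[0,0,0],"spin":0.05},
    {"xyz":[0,0,0],"spin":0.05}
  ]
}}

```text
time_s: 17.35
ee_pos: [547.9, 130.7, 98.0]
orientation: [[-0.956, 0.294, 0.002], [0.294, 0.956, -0.003], [-0.002, -0.002, -1.0]]
wrist_force: [-0.5, -5.6, 6.1]
gripper_width: 0.41
gripper_force: 60.0
```

```bash
python3 tq.py
```

```text
tz [-1.104  0.097  0.143] e6 -0.334 yaw_rad 1.272 j6 30.6 [547.9 130.7  98. ] [-0.5 -5.6  6.1] 17.35
```

Call:
{"name": "move_arm", "arguments": {
  "commands": [
    {"xyz":[0,0,0],"spin":0.05},
    {"xyz":[0,0,0],"spin":0.05},
    {"xyz":[0,0,0],"spin":0.05},
    {"xyz":[0,0,0],"spin":0.05}
  ]
}}

```text
time_s: 17.75
ee_pos: [547.8, 130.4, 98.0]
orientation: [[-0.878, 0.478, 0.002], [0.478, 0.878, -0.003], [-0.003, -0.002, -1.0]]
wrist_force: [-1.3, -6.8, 7.6]
gripper_width: 0.408
gripper_force: 60.0
```

```bash
python3 tq.py
```

```text
tz [-1.253  0.214  0.213] e6 -0.333 yaw_rad 1.072 j6 42.1 [547.8 130.4  98. ] [-1.3 -6.8  7.6] 17.75
```

Call:
{"name": "move_arm", "arguments": {
  "commands": [
    {"xyz":[0,0,0],"spin":0.05},
    {"xyz":[0,0,0],"spin":0.05},
    {"xyz":[0,0,0],"spin":0.05},
    {"xyz":[0,0,0],"spin":0.05}
  ]
}}

```text
time_s: 18.15
ee_pos: [547.6, 130.2, 98.0]
orientation: [[-0.766, 0.643, 0.001], [0.643, 0.766, -0.004], [-0.003, -0.002, -1.0]]
wrist_force: [-1.4, -7.6, 7.1]
gripper_width: 0.407
gripper_force: 60.1
```

```bash
python3 tq.py
```

```text
tz [-1.46   0.347  0.218] e6 -0.332 yaw_rad 0.872 j6 53.5 [547.6 130.2  98. ] [-1.4 -7.6  7.1] 18.15
```

Call:
{"name": "move_arm", "arguments": {
  "commands": [
    {"xyz":[0,0,0],"spin":0.05},
    {"xyz":[0,0,0],"spin":0.05},
    {"xyz":[0,0,0],"spin":0.05},
    {"xyz":[0,0,0],"spin":0.05}
  ]
}}

```text
time_s: 18.55
ee_pos: [547.4, 130.0, 98.0]
orientation: [[-0.623, 0.783, 0.001], [0.783, 0.623, -0.004], [-0.004, -0.002, -1.0]]
wrist_force: [-1.8, -7.5, 8.9]
gripper_width: 0.409
gripper_force: 60.2
```

```bash
python3 tq.py
```

```text
tz [-1.543  0.469  0.153] e6 -0.332 yaw_rad 0.672 j6 65.0 [547.4 130.   98. ] [-1.8 -7.5  8.9] 18.55
```

Call:
{"name": "move_arm", "arguments": {
  "commands": [
    {"xyz":[0,0,0],"spin":0.05},
    {"xyz":[0,0,0],"spin":0.05},
    {"xyz":[0,0,0],"spin":0.05},
    {"xyz":[0,0,0],"spin":0.05}
  ]
}}

```text
time_s: 18.95
ee_pos: [547.2, 129.8, 98.0]
orientation: [[-0.455, 0.891, 0.0], [0.891, 0.455, -0.004], [-0.004, -0.002, -1.0]]
wrist_force: [-3.4, -8.1, 8.8]
gripper_width: 0.414
gripper_force: 60.2
```

```bash
python3 tq.py
```

```text
tz [-1.688  0.66   0.188] e6 -0.332 yaw_rad 0.472 j6 76.4 [547.2 129.8  98. ] [-3.4 -8.1  8.8] 18.95
```

Call:
{"name": "move_arm", "arguments": {
  "commands": [
    {"xyz":[0,0,0],"spin":0.05},
    {"xyz":[0,0,0],"spin":0.05},
    {"xyz":[0,0,0],"spin":0.05},
    {"xyz":[0,0,0],"spin":0.05}
  ]
}}

```text
time_s: 19.35
ee_pos: [546.9, 129.7, 98.0]
orientation: [[-0.269, 0.963, 0.0], [0.963, 0.269, -0.005], [-0.005, -0.001, -1.0]]
wrist_force: [-3.9, -8.7, 9.5]
gripper_width: 0.41
gripper_force: 60.4
```

```bash
python3 tq.py
```

```text
tz [-1.731  0.832  0.235] e6 -0.306 yaw_rad 0.272 j6 87.9 [546.9 129.7  98. ] [-3.9 -8.7  9.5] 19.35
```

Call:
{"name": "move_arm", "arguments": {
  "commands": [
    {"xyz":[0,0,0],"spin":0.05},
    {"xyz":[0,0,0],"spin":0.05},
    {"xyz":[0,0,0],"spin":0.05},
    {"xyz":[0,0,0],"spin":0.05}
  ]
}}

```text
time_s: 19.75
ee_pos: [546.6, 129.7, 97.9]
orientation: [[-0.072, 0.997, -0.001], [0.997, 0.072, -0.005], [-0.005, -0.001, -1.0]]
wrist_force: [-4.1, -9.6, 11.2]
gripper_width: 0.414
gripper_force: 60.6
```

```bash
python3 tq.py
```

```text
tz [-1.73   1.062  0.271] e6 -0.224 yaw_rad 0.072 j6 99.4 [546.6 129.7  97.9] [-4.1 -9.6 11.2] 19.75
```

Call:
{"name": "move_arm", "arguments": {
  "commands": [
    {"xyz":[0,0,0],"spin":0.05},
    {"xyz":[0,0,0],"spin":0.05},
    {"xyz":[0,0,0],"spin":0.05}
  ]
}}

```text
time_s: 20.05
ee_pos: [546.3, 129.7, 97.9]
orientation: [[0.078, 0.997, -0.001], [0.997, -0.078, -0.005], [-0.005, -0.001, -1.0]]
wrist_force: [-5.5, -8.8, 12.4]
gripper_width: 0.412
gripper_force: 60.7
```

```bash
python3 tq.py
```

```text
tz [-1.764  1.19   0.32 ] e6 -0.156 yaw_rad -0.078 j6 107.9 [546.3 129.7  97.9] [-5.5 -8.8 12.4] 20.05
```

Call:
{"name": "move_arm", "arguments": {
  "commands": [
    {"xyz":[0,0,0],"spin":0.05},
    {"xyz":[0,0,0],"spin":0.05}
  ]
}}

```text
time_s: 20.25
ee_pos: [546.2, 129.7, 98.0]
orientation: [[0.177, 0.984, -0.001], [0.984, -0.177, -0.005], [-0.005, -0.0, -1.0]]
wrist_force: [-5.3, -8.7, 13.0]
gripper_width: 0.41
gripper_force: 60.9
```

```bash
python3 tq.py
```

```text
tz [-1.726  1.303  0.426] e6 -0.108 yaw_rad -0.178 j6 113.7 [546.2 129.7  98. ] [-5.3 -8.7 13. ] 20.25
```

Call:
{"name": "move_arm", "arguments": {
  "commands": [
    {"xyz":[0,0,0],"spin":0.05},
    {"xyz":[0,0,0],"spin":0.05},
    {"xyz":[0,0,0],"spin":0.05}
  ]
}}

```text
time_s: 20.55
ee_pos: [546.0, 129.8, 97.9]
orientation: [[0.321, 0.947, -0.002], [0.947, -0.321, -0.005], [-0.005, -0.0, -1.0]]
wrist_force: [-7.0, -8.5, 13.7]
gripper_width: 0.41
gripper_force: 61.0
```

```bash
python3 tq.py
```

```text
tz [-1.702  1.439  0.451] e6 -0.033 yaw_rad -0.327 j6 122.2 [546.  129.8  97.9] [-7.  -8.5 13.7] 20.55
```

Call:
{"name": "move_arm", "arguments": {
  "commands": [
    {"xyz":[0,0,0],"spin":0},
    {"xyz":[0,0,0],"spin":0}
  ]
}}

```text
time_s: 20.75
ee_pos: [546.0, 129.7, 98.0]
orientation: [[0.32, 0.947, -0.002], [0.947, -0.32, -0.005], [-0.005, -0.0, -1.0]]
wrist_force: [-6.1, -7.8, 12.7]
gripper_width: 0.408
gripper_force: 60.5
```

Call:
{"name": "move_arm", "arguments": {
  "commands": [
    {"xyz":[0,0,0],"spin":0},
    {"xyz":[0,0,0],"spin":0},
    {"xyz":[0,0,0],"spin":0},
    {"xyz":[0,0,0],"spin":0}
  ],
  "jaw": 0.75
}}

```text
time_s: 21.15
ee_pos: [547.4, 132.2, 97.1]
orientation: [[0.319, 0.948, 0.0], [0.948, -0.319, 0.0], [0.0, 0.0, -1.0]]
wrist_force: [-0.5, -0.2, -0.0]
gripper_width: 0.746
gripper_force: 0.0
```

```bash
python3 -c "
from st import *
st();to(547,131.5,97)"
```

```text
time_s 21.15
joint_pos [ 13.569  20.371 -20.869  48.752   0.012 122.182]
ee_pos [547.356 132.173  97.123]
orientation [[ 0.319  0.948  0.   ] [ 0.948 -0.319  0.   ] [ 0.     0.    -1.   ]]
wrist_force [-0.518 -0.248 -0.026]
ft_torque [ 0.04  -0.038 -0.039]
gripper_width 0.7464075534397562
gripper_force 0.0
need tool mm [-0.75 -0.12  0.12]
```

Call:
{"name": "move_arm", "arguments": {
  "commands": [
    {"xyz":[0,0,-0.01],"spin":0},
    {"xyz":[0,0,-0.02],"spin":0},
    {"xyz":[0,0,-0.03],"spin":0},
    {"xyz":[0,0,-0.03],"spin":0},
    {"xyz":[0,0,-0.03],"spin":0},
    {"xyz":[0,0,-0.02],"spin":0},
    {"xyz":[0,0,0],"spin":0},
    {"xyz":[0,0,0],"spin":0}
  ]
}}

```text
time_s: 21.95
ee_pos: [547.4, 132.1, 237.6]
orientation: [[0.319, 0.948, 0.001], [0.948, -0.319, 0.0], [0.001, 0.001, -1.0]]
wrist_force: [0.8, -0.5, -0.7]
gripper_width: 0.751
gripper_force: 0.0
```

```bash
python3 - <<'E'
from st import *
import cv2
s,_=camera("scene")
cv2.imwrite("pics/f1.png",cv2.resize(s[140:290,253:453],(800,600),interpolation=cv2.INTER_CUBIC)[:,:,::-1])
E
```

```text
(no output)
```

View pics/f1.png

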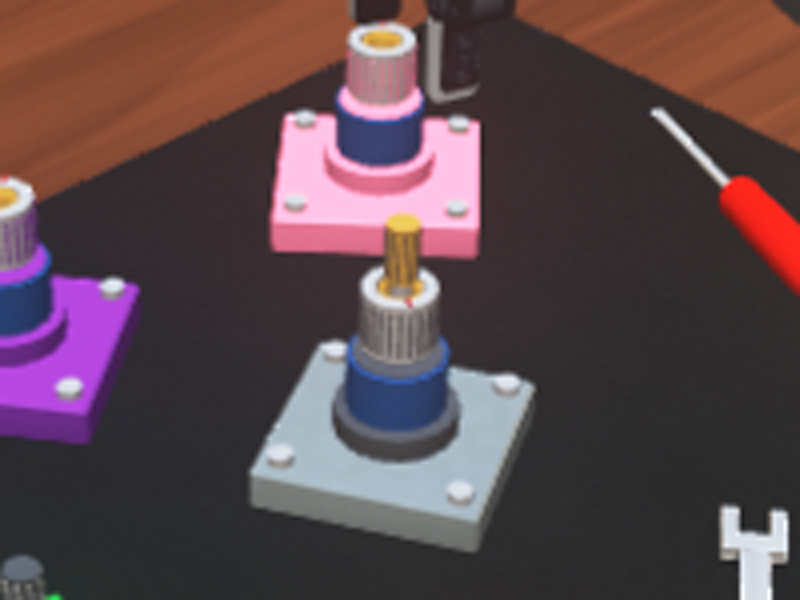

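The brass burr stands upright in the grey spindle, with its head top at (403,224). The red mark has turned round to (408,300), and the gripper is clear.

```bash
python3 -c "
from cell import *
print(sign_off())"
```

```text
the job is handed in; nothing more can be done
None
```

I fitted the brass-headed burr in the grey spindle, pressed it home at about 7 N, tightened the nut to about 0.3 N m above free turning, and let go. I handed the job in after about 22 s of robot time; the hand-in returned no verdict.

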